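# Stock the chilled roe pot, close it and take its outer lid off

## Robot

A 6-joint arm with a two-finger parallel gripper is mounted at the origin on the work surface. World frame = base frame: x ahead of the robot, y to its left, z up, the work surface at z = 0. Lengths are in m, angles in rad, forces in N, time in s.
With the tool pointing down it reaches from about 0.35 to 0.925 m from the base axis. Payload 6.4 kg.
Tool frame: the origin (TCP) lies on the centre line of the jaws, within the pads' length; the fingertips stand 22 mm ahead of it and the grasp point (between the pads) lies 3 mm ahead of it (robot.tip_reach is the distance from the TCP to the fingertips, in m); z points along the fingers, y is the direction in which the jaws open and shut (so a half turn about z gives the same grasp; the last joint's range is limited). The gripper opens to 85 mm and grips with 20 to 120 N. Pads are 22 mm wide; open, the fingers measure 114 mm over their backs; the gripper's body (76 mm by 85 mm) begins 54 mm behind the grasp point. The pads swing forward as they close: fully open they stand 13 mm farther back than shut.
Start: joints at [1.136, 0.245, 1.558, -0, 1.339, -0.174], TCP at [0.168, 0.628, 0.253] pointing down, gripper open.
Joint ranges: [-3.13, 3.13], [-1.02, 2.26], [0.13, 2.54], [-0.95, 4.09], [0.21, 2.88], [-2.74, 2.74]. Speed limits (rad/s): [2.57, 2.57, 3.14, 3.14, 3.14, 3.14].

## Interface

Orientations are given as a rotation vector (axis times angle).
In Python, from cell import readout, viewer, close_job, robot gives the robot as it stands.
- The arm moves only by the tool apply_moves, never from a script. Its argument "commands" is a list of rows, each an object with "travel": the shift along the tool's x, y, z scaled (see below), a list of three; "rot": the turn, a rotation vector about the tool's x, y, z scaled (see below), a list of three; "grip": the finger opening in mm, from 0 to 85.4. In form: [{"travel": [dx, dy, dz], "rot": [ax, ay, az], "grip": grip}, ...]. A call has 1 to 12 rows; each row shifts and turns the pose as measured when the row begins, along the tool's axes as they then stand; what a row does not reach is not made up. The controller multiplies each number of a shift by 0.03 m and each number of a turn by 0.15 rad. A row lasts 1/10 s, in which the tool goes at most 50 mm and 8.59 degrees, less where a joint would pass 70% of its speed; a pose out of reach is approached as far as the arm can. A call with a number of a shift or a turn outside -1 to 1 is refused whole. A call with a gripper value outside its range is refused whole. The fingers move at their own pace and stop on an object; "newtons" is the grip in N (left out, the last holds). Time passes only in rows, so rows that do not move let the fingers close. It gives the time, the measured TCP pose, the force and the opening at its end, in the units of the state.
- readout.read_state(): the state, without advancing time (a new reading comes with each control period).
- viewer.read_camera(name): name is "side" or "top"; returns the picture (420x560x3 uint8, red, green, blue); there is no depth.
- viewer.camera_model(name): a dict with "vfov" (degrees; the focal length in pixels is half the picture's height over the tangent of half this angle, whatever the lens; pixels are square), "cx", "cy" (the principal point, pixels), "R" (3x3) and "t" (3): a world point X has camera coordinates R X + t. Camera axes: x right, y down, z forward; pixel columns grow to the right and rows downward; lengths in m; the calibration is good to about 2 mm. A picture is of the moment at which its call begins. camera_model takes no time and is no camera call.
- close_job(): hands the job in, once; it reports no verdict.
The state is a dict: "clock": time; "joint_pos": joint angles; "qd": joint speeds; "tau": joint torques, N m; "eef_pos": TCP position; "eef_rot": TCP orientation; "contact_force": force on the tool from outside, world axes, zero at the start; "ft_torque": the same for the moment, N m; "grip_width": opening from 0.0 (shut) to 1.0 (fully open).
Only numpy, scipy, OpenCV 4.12 (cv2) and the standard library are available. Lean on these libraries where they do the work, as an engineer would, in place of code of your own. Each camera call takes 0.05 s, during which the arm holds its last target. There are 200 camera calls.

## Task

Get the roe pot on the fish counter ready for trading: stand the orange roe jar upright in the open pot, then bring the two nested lids over together by the inner lid's red knob, so that the inner lid stays covered all the way, lower them onto the pot until the inner lid sits home, and let go. Then take the outer metal lid by its blue collar and lift it alone off the red knob, leaving the inner lid seated and undisturbed, and finish while still holding the outer lid still and level above the pot, clear of the knob. Set the jar and the lids down rather than dropping them, and leave the other jars, the bottles, the oyster knife and the lemon half where they are.

Things in the scene. Friction and masses are not known exactly. Their poses are not given: they have to be found in the camera images.
- pot: Round double-walled aluminium pot, bedded in a square steel tray of ice (220 x 220 x 45 mm), both immovable. It stands open and empty at the left or right, the lids on the other side. Origin: centre of the tray's underside, on the counter, on the pot's axis. Outside diameter 136, bore 120 (wall 8), rim 90 above the origin, inner floor 14 above it.
- pot_rim (a point): Centre of the pot's mouth, at rim height, 90 above the counter.
- roe_jar: Closed preserve jar, 56 diameter, 62 high, about 0.14 kg, orange roe filling, white cap (54 diameter, top 14 mm). Origin: centre of its underside. Straight sides from 2 to 45 mm high. It stands in a row with the caper and olive jars, between pot and lids, running away from the robot; its place in the row changes. In the pot its top lies 14 below the rim.
- inner_lid: Inner lid, white plastic, loose, about 0.2 kg, round about z (up). Origin: centre of the underside of its tapered plug (106 diameter at the bottom, 116 at 8 mm height); flange 132 diameter from 8 to 12; red knob 12 to 60. At the start it stands with its plug on the green board, under the outer lid. Home, the flange lies on the pot rim, its origin 82 above the pot's; the plug centres it to 2 mm.
- inner_knob (a point): Top centre of the inner lid's red knob: a plain upright cylinder, 25 diameter, standing out 22 above the outer lid's blue collar while the lids are nested. Lifting it lifts both lids, as the outer lid lies on the inner lid's flange.
- outer_lid: Outer lid, aluminium, loose, about 0.16 kg, round about z (up). Origin: centre of its skirt's lower edge. Skirt 156 outside, 150 inside diameter, 0 to 10; flat top 10 to 14; blue collar 14 to 36; a 31 diameter hole through collar and top, from which the red knob stands out. It lies loose on the inner lid's flange, nothing latches it; its origin is then 2 above the inner lid's.
- outer_collar (a point): Centre of the top of the outer lid's blue collar: a cylinder 44 outside diameter, 22 high. Lifting it lifts the outer lid alone; the red knob slides out through it with 3 mm play all round.
- lid_board: Fixed green plastic board, 200 x 200 x 12 mm, on which the nested lids stand at the start. Origin: centre of its underside, on the counter.
- caper_jar: Bystander: jar like the roe jar, green filling, yellow cap. Origin: centre of its underside.
- olive_jar: Bystander: jar like the roe jar, near-black filling, gold cap. Origin: centre of its underside.
- soy_bottle: Bystander: dark bottle with red cap, 60 diameter, 190 high, at the left side. Origin: centre of its underside.
- oil_bottle: Bystander: amber bottle with black cap, 64 diameter, 210 high, at the right side. Origin: centre of its underside.
- oyster_knife: Bystander: oyster knife with wooden handle, about 150 long, lying near the robot on the right. Origin: under the middle of the knife, on the counter.
- lemon_half: Bystander: half lemon, cut face down, 58 diameter, 37 high, near the robot on the left. Origin: centre of its underside.
Mind the look-alikes: they are no part of the job. Leave any black look-alike of the inner_lid alone.

How it is judged:
On the way, in this order (a step that is already met when the one before it is completed fails the run):
1. the roe jar stands upright on the floor of the pot, let go (horizontal distance between roe_jar and pot below 0.034 m and z of roe_jar in the frame of pot below 0.02 m and angle between roe_jar's own z axis and vertical below 0.12 rad and contact force between the fingers and roe_jar below 0.1 N), for 0.2 s.
2. both lids sit nested on the pot, the inner lid home in its mouth, let go (horizontal distance between roe_jar and pot below 0.034 m and z of roe_jar in the frame of pot below 0.02 m and angle between roe_jar's own z axis and vertical below 0.12 rad and z of inner_lid in the frame of pot below 0.086 m and horizontal distance between inner_lid and pot below 0.006 m and angle between inner_lid's own z axis and vertical below 0.05 rad and z of outer_lid in the frame of inner_lid below 0.006 m and horizontal distance between outer_lid and inner_lid below 0.008 m and contact force between the fingers and inner_lid below 0.1 N and contact force between the fingers and outer_lid below 0.1 N), for 0.2 s.
At the end, for the whole second after the job is handed in: Outer lid held still over the pot: within 60 mm of its axis, level to 0.15 rad, skirt edge over 132 mm above the pot origin (clear of the knob). Inner lid home and untouched: within 4 mm in height, 6 mm sideways, 0.05 rad of level. Roe jar upright on the pot floor (horizontal distance between roe_jar and pot below 0.034 m and z of roe_jar in the frame of pot below 0.02 m and angle between roe_jar's own z axis and vertical below 0.12 rad and z of inner_lid in the frame of pot below 0.086 m and horizontal distance between inner_lid and pot below 0.006 m and angle between inner_lid's own z axis and vertical below 0.05 rad and z of outer_lid in the frame of pot above 0.132 m and horizontal distance between outer_lid and pot below 0.06 m and angle between outer_lid's own z axis and vertical below 0.15 rad and linear speed of each of outer_lid, inner_lid, roe_jar below 0.02 m/s and contact force between the fingers and outer_lid above 1 N and contact force between each of outer_lid, the arm and inner_lid below 0.1 N and contact force between outer_lid and pot below 0.1 N); the arm keeps its last pose, push and grip.
It fails at once if the lids come apart while the inner lid is not home on the pot (parted too early, or the inner lid dragged up, shifted or tipped when the outer lid is lifted) (z of outer_lid in the frame of inner_lid above 0.015 m and not (z of inner_lid in the frame of pot below 0.086 m and horizontal distance between inner_lid and pot below 0.006 m and angle between inner_lid's own z axis and vertical below 0.05 rad)).
It fails at once if the lids are let go more than 15 mm above their seat on the pot (horizontal distance between inner_lid and pot below 0.1 m and z of inner_lid in the frame of pot above 0.097 m and contact force between the fingers and inner_lid below 0.2 N and contact force between the fingers and outer_lid below 0.2 N).
It fails at once if the roe jar is let go more than 20 mm above the pot's floor (horizontal distance between roe_jar and pot below 0.06 m and z of roe_jar in the frame of pot above 0.034 m and contact force between the fingers and roe_jar below 0.2 N).
It fails at once if another jar, a bottle, the oyster knife or the lemon is pushed or knocked away (moved more than 20 mm) (distance of any of caper_jar, olive_jar, soy_bottle, oil_bottle, oyster_knife, lemon_half from where it was at the start of the episode above 0.02 m).
It also fails if it takes over 56 s, if anything falls off the work surface, if the arm or the gripper's body presses on something with over 40 N, if the wrist force passes 120 N, or if a joint passes its speed limit or range.

## Working session

There is one attempt and no reset: what is moved stays moved. The work goes in short steps, Python scripts to look and compute and a tool call to move; the robot and the scene stay as the last step left them, time stands still between calls to the robot, and variables do not carry over. Pictures are saved under pics/ and viewed, about 8 in all and at most 12, crops included, and the job is handed in when it is done.

Besides the shell and the picture viewer there is one more tool, called after "Request:" as a command line: name --argument value ..., lists and objects as JSON in quotes. apply_moves: Moves the arm, as the interface text tells. Its arguments: {"type":"object","properties":{"commands":{"type":"array"},"newtons":{"type":"number"}},"required":["commands"]}

```bash
mkdir -p pics; ls; python3 - <<'E'
from cell import readout, viewer, robot
import cv2
print(readout.read_state())
for n in("side","top"):
    print(n,viewer.camera_model(n)); cv2.imwrite(f"pics/{n}0.png",viewer.read_camera(n)[:,:,::-1])
E
```

```text
pics
{'clock': 0.0, 'joint_pos': array([ 1.13589869e+00,  2.45793346e-01,  1.55904733e+00,  1.45267944e-05,
        1.33871173e+00, -1.74093337e-01]), 'qd': array([ 0.00127833, -0.00084982, -0.00066576,  0.00148861,  0.00062486,
        0.00085659]), 'tau': array([-1.74048023e-04, -4.29514647e+01, -3.26127684e+01, -1.68826441e-04,
        5.43113885e-03,  1.99507994e-06]), 'eef_pos': array([0.1673672 , 0.6275333 , 0.25217564]), 'eef_rot': array([-4.08437255e-01, -3.11432155e+00,  2.92955152e-03]), 'contact_force': array([-0.65099741,  0.73360781, -0.24946692]), 'ft_torque': array([ 0.0033262 ,  0.01761839, -0.00826898]), 'grip_width': 0.9968280102543553}
side {'vfov': 52.10429313554826, 'cx': 276.2790027819526, 'cy': 209.56604770660442, 'R': array([[-0.99750215, -0.06876211, -0.01616278],
       [-0.03272387,  0.65263783, -0.75696301],
       [ 0.06259882, -0.75454333, -0.6532578 ]]), 't': array([0.48312146, 0.08014743, 1.10023844])}
top {'vfov': 53.30151572182422, 'cx': 278.41886452017826, 'cy': 206.24847353217888, 'R': array([[-0.02381451, -0.99962904, -0.01321526],
       [-0.9966158 ,  0.02477888, -0.07837698],
       [ 0.07867536,  0.01130403, -0.9968362 ]]), 't': array([0.01936955, 0.48350583, 1.15205407])}
```

View pics/side0.png

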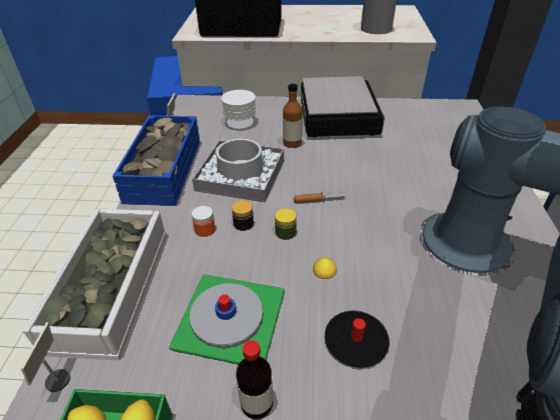

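View pics/top0.png

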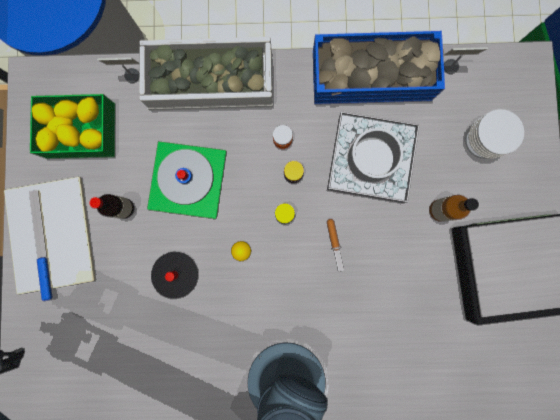

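The top view shows the roe jar's white cap at about (283,135), the farthest in the row. The open pot is at (375,155). The nested lids are on the green board, with the knob at (183,175). The black look-alike lid is at (173,275). The side view agrees: jar at (203,220), pot at (240,158), knob at (225,300).

```bash
cat > h.py <<'E'
import numpy as np, cv2
from cell import readout, viewer, robot
def K(n):
    m=viewer.camera_model(n); return m,210/np.tan(np.radians(m["vfov"]/2))
def plane(n,px,z):
    m,f=K(n); R=np.array(m["R"]);C=-R.T@m["t"]
    d=R.T@np.array([(px[0]-m["cx"])/f,(px[1]-m["cy"])/f,1]); return C+d*(z-C[2])/d[2]
def proj(n,X):
    m,f=K(n); c=np.array(m["R"])@X+m["t"]; return np.array([f*c[0]/c[2]+m["cx"],f*c[1]/c[2]+m["cy"]])
def hsv(im): return cv2.cvtColor(im,cv2.COLOR_RGB2HSV)
def blobs(mask,box,k=3):
    m=np.zeros_like(mask);x0,y0,x1,y1=box;m[y0:y1,x0:x1]=mask[y0:y1,x0:x1]
    cs,_=cv2.findContours(m,cv2.RETR_EXTERNAL,cv2.CHAIN_APPROX_NONE)
    return sorted(cs,key=cv2.contourArea)[::-1][:k]
def circ(n,c,z):
    """circle fit of contour pixels cast on plane z"""
    P=np.array([plane(n,p[0],z)[:2] for p in c]);A=np.c_[2*P,np.ones(len(P))]
    s=np.linalg.lstsq(A,(P**2).sum(1),rcond=None)[0]; return s[:2],2*np.sqrt(s[2]+s[:2]@s[:2])
E
python3 - <<'E'
from h import *
import scipy.ndimage as nd
for n,B in(("top",dict(jar=(268,120,298,152),lid=(145,138,230,220),pot=(325,108,420,205),mid=(280,155,305,190))),
           ("side",dict(jar=(188,203,220,225),lid=(170,272,290,362),pot=(190,130,290,200),mid=(0,0,1,1)))):
    im=viewer.read_camera(n);h=hsv(im);H,S,V=[h[...,i].astype(int) for i in range(3)]
    red=(((H<8)|(H>172))&(S>150)&(V>80)).astype(np.uint8)*255
    blue=((H>105)&(H<130)&(S>150)).astype(np.uint8)*255
    green=((H>45)&(H<80)&(S>120)).astype(np.uint8)*255
    white=((S<50)&(V>185)).astype(np.uint8)*255
    def show(nm,mask,b,z,k=1):
        for c in blobs(mask,b,k):
            p,d=circ(n,c,z);print(n,nm,cv2.contourArea(c),cv2.minEnclosingCircle(c),p.round(4),"d",d.round(4),cv2.boundingRect(c))
    show("cap",white,B["jar"],.062); show("knob",red,B["lid"],.072); show("collar",blue,B["lid"],.050)
    grey=cv2.morphologyEx(((green==0)*255).astype(np.uint8),cv2.MORPH_OPEN,np.ones((3,3)))
    c=blobs(green,B["lid"],1)[0]; q=cv2.approxPolyDP(cv2.convexHull(c),8,True)[:,0]
    print(n,"board",[plane(n,p,.012)[:2].round(3) for p in q],np.mean([plane(n,p,.012)[:2] for p in q],0))
    # lid disc = hole in the green
    cs,hi=cv2.findContours(green,cv2.RETR_CCOMP,cv2.CHAIN_APPROX_NONE)
    for c,x in zip(cs,hi[0]):
        if x[3]>=0 and cv2.contourArea(c)>800: print(n,"disc",circ(n,c,.028),circ(n,c,.018))
    x0,y0,x1,y1=B["pot"];cv2.imwrite(f"pics/pot_{n}.png",cv2.resize(im[y0:y1,x0:x1,::-1],None,fx=4,fy=4,interpolation=cv2.INTER_CUBIC))
a,b=cv2.imread("pics/pot_top.png"),cv2.imread("pics/pot_side.png")
H=max(a.shape[0],b.shape[0]);pad=lambda i:cv2.copyMakeBorder(i,0,H-i.shape[0],0,0,cv2.BORDER_CONSTANT)
cv2.imwrite("pics/pots.png",np.hstack([pad(a),pad(b)]));print(a.shape,b.shape)
E
```

```text
top cap 246.0 ((282.06024169921875, 133.7168731689453), 9.343583106994629) [ 0.679  -0.0076] d 0.0489 (273, 125, 19, 19)
top knob 51.0 ((181.5, 174.0), 4.609872341156006) [0.5733 0.2667] d 0.0221 (177, 170, 10, 9)
top collar 36.0 ((183.43023681640625, 175.4534912109375), 7.589565753936768) [0.5734 0.2669] d 0.037 (176, 168, 16, 15)
top board [array([0.677, 0.348]), array([0.646, 0.156]), array([0.456, 0.187]), array([0.486, 0.376])] [0.56620742 0.26681725]
top disc (array([0.57383288, 0.26809811]), np.float64(0.16028989084656395)) (array([0.575405  , 0.27046086]), np.float64(0.16167341666165722))
top disc (array([0.73286537, 0.6056526 ]), np.float64(0.17070370843782245)) (array([0.73581017, 0.61092892]), np.float64(0.17217712005541974))
side cap 187.5 ((201.5, 211.5), 9.823541641235352) [ 0.677  -0.0075] d 0.0493 (192, 206, 20, 13)
side knob 245.0 ((251.0, 349.7105407714844), 9.761995315551758) [0.5037 0.3833] d 0.0349 (243, 340, 17, 20)
side collar 141.5 ((225.38311767578125, 308.1753234863281), 10.758166313171387) [0.5705 0.279 ] d 0.0393 (215, 299, 20, 20)
side board [array([0.646, 0.16 ]), array([0.456, 0.191]), array([0.483, 0.366]), array([0.675, 0.354])] [0.56501549 0.26761175]
(388, 380, 3) (280, 400, 3)
```

View pics/pots.png

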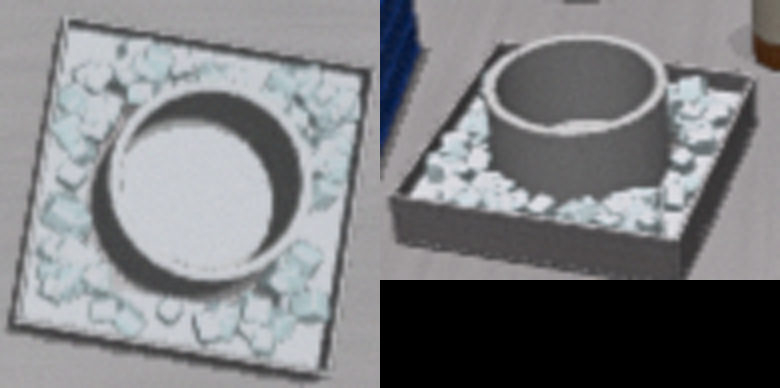

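Left crop (top view): the tray corners are at crop px (63,18), (371,70), (328,374), (11,326), and the outer rim spans about x 105–304 and y 84–283. Right crop (side view): the outer rim spans x 103–289 and y 35–137.

```bash
python3 - <<'E'
from h import *
u=lambda p,o:(o[0]+(p[0]+.5)/4-.5,o[1]+(p[1]+.5)/4-.5)
t=[plane("top",u(p,(325,108)),.045)[:2] for p in[(63,18),(371,70),(328,374),(11,326)]]
print("tray",np.round(t,4),np.mean(t,0),[np.linalg.norm(t[i]-t[i-1]).round(4) for i in range(4)])
# rim: bright/dark edge by radial profile around guess, both views
c0=np.mean(t,0)
for n in("top","side"):
    g=cv2.cvtColor(viewer.read_camera(n),cv2.COLOR_RGB2GRAY).astype(np.float32)
    c=c0.copy()
    for it in range(4):
        P=[]
        for a in np.arange(0,2*np.pi,.1):
            rs=np.arange(.050,.070,.0005)   # inner edge: dark->bright going out, bore d120
            px=np.array([proj(n,np.array([*(c+r*np.array([np.cos(a),np.sin(a)])),.09])) for r in rs],np.float32)
            v=cv2.remap(g,px[:,0:1],px[:,1:2],cv2.INTER_LINEAR)[:,0]
            d=np.gradient(cv2.GaussianBlur(v[:,None],(1,9),0)[:,0]);i=d[4:-4].argmax()+4
            if d[i]>2: P.append(c+rs[i]*np.array([np.cos(a),np.sin(a)]))
        P=np.array(P)
        for _ in range(4):
            A=np.c_[2*P,np.ones(len(P))];s=np.linalg.lstsq(A,(P**2).sum(1),rcond=None)[0];r=np.sqrt(s[2]+s[:2]@s[:2])
            e=np.abs(np.linalg.norm(P-s[:2],axis=1)-r);P=P[e<max(.002,np.median(e)*2)]
        c=s[:2]
    print(n,"bore",c,2*r,len(P))
# knob sides in side view
im=viewer.read_camera("side");h=hsv(im).astype(int)
red=((((h[...,0]<8)|(h[...,0]>172))&(h[...,1]>150)&(h[...,2]>80))*255).astype(np.uint8)
c=blobs(red,(205,285,245,325),1)[0];print(cv2.boundingRect(c),circ("side",c,.072))
for z in(.072,.05):print(proj("side",np.array([.5733,.2667,z])))
# jar proj
E
```

```text
tray [[ 0.74   -0.1712]
 [ 0.6973 -0.3824]
 [ 0.4871 -0.3427]
 [ 0.5255 -0.128 ]] [ 0.6124787  -0.25609179] [np.float64(0.2187), np.float64(0.2155), np.float64(0.2139), np.float64(0.2182)]Traceback (most recent call last):
  File "<stdin>", line 14, in <module>
  File "h.py", line 9, in proj
    m,f=K(n); c=np.array(m["R"])@X+m["t"]; return np.array([f*c[0]/c[2]+m["cx"],f*c[1]/c[2]+m["cy"]])
        ~^^^
  File "h.py", line 4, in K
    m=viewer.camera_model(n); return m,210/np.tan(np.radians(m["vfov"]/2))
ValueError: time passes only in moves, steps and waits
```

```bash
sed -i 's/^def K(n)/from functools import lru_cache\n@lru_cache\ndef K(n)/' h.py; cat > rim.py <<'E'
from h import *
c0=np.array([.6125,-.256])
for n in("top","side"):
    g=cv2.cvtColor(viewer.read_camera(n),cv2.COLOR_RGB2GRAY).astype(np.float32)
    c=c0.copy()
    for it in range(4):
        P=[]
        for a in np.arange(0,2*np.pi,.1):
            rs=np.arange(.050,.070,.0005); w=np.array([np.cos(a),np.sin(a)])
            px=np.array([proj(n,np.array([*(c+r*w),.09])) for r in rs],np.float32)
            v=cv2.remap(g,px[:,0:1],px[:,1:2],cv2.INTER_LINEAR)
            d=np.gradient(cv2.GaussianBlur(v,(1,9),0)[:,0]);i=d[4:-4].argmax()+4
            if d[i]>2: P.append(c+rs[i]*w)
        P=np.array(P)
        for _ in range(4):
            A=np.c_[2*P,np.ones(len(P))];s=np.linalg.lstsq(A,(P**2).sum(1),rcond=None)[0];r=np.sqrt(s[2]+s[:2]@s[:2])
            e=np.abs(np.linalg.norm(P-s[:2],axis=1)-r);P=P[e<max(.002,np.median(e)*2)]
        c=s[:2]
    print(n,"bore",c,2*r,len(P))
E
python3 rim.py; python3 - <<'E'
from h import *
im=viewer.read_camera("side");h=hsv(im).astype(int)
red=((((h[...,0]<8)|(h[...,0]>172))&(h[...,1]>150)&(h[...,2]>80))*255).astype(np.uint8)
c=blobs(red,(205,285,245,325),1)[0];print(cv2.boundingRect(c))
for z in(.072,.05):print(proj("side",np.array([.5733,.2667,z])))
from scipy.spatial.transform import Rotation as R
s=readout.read_state();print(R.from_rotvec(s["eef_rot"]).as_matrix().round(3),s["clock"])
h=hsv(viewer.read_camera("top")).astype(int)
for nm,b in(("oliv",(282,158,306,184)),("caper",(272,200,298,226))):
    c=blobs((((h[...,0]>15)&(h[...,0]<40)&(h[...,1]>130)&(h[...,2]>120))*255).astype(np.uint8),b,1)[0];print(nm,circ("top",c,.062))
E
```

```text
top bore [ 0.61425975 -0.25802164] 0.12009463671398836 42
side bore [ 0.61326156 -0.25795249] 0.11919819107023477 54
(219, 295, 11, 16)
[223.90482321 297.11222179]
[224.90839788 303.64665715]
[[-0.966  0.258 -0.   ]
 [ 0.258  0.966 -0.   ]
 [ 0.    -0.    -1.   ]] 0.4
oliv (array([ 0.57730651, -0.03553724]), np.float64(0.05004590399428483))
caper (array([ 0.46220538, -0.00853497]), np.float64(0.05110756452441733))
```

Request:
apply_moves --commands '[{"travel":[0,0,0],"rot":[0,0,-0.87],"grip":85},{"travel":[0,0,0],"rot":[0,0,-0.87],"grip":85},{"travel":[-0.8,-1,0],"rot":[0,0,0],"grip":85},{"travel":[-0.8,-1,0],"rot":[0,0,0],"grip":85},{"travel":[-0.8,-1,0],"rot":[0,0,0],"grip":85},{"travel":[-0.8,-1,0],"rot":[0,0,0],"grip":85},{"travel":[-0.8,-1,0],"rot":[0,0,0],"grip":85},{"travel":[-0.8,-1,0],"rot":[0,0,0],"grip":85},{"travel":[-0.8,-1,0],"rot":[0,0,0],"grip":85},{"travel":[-0.8,-1,0],"rot":[0,0,0],"grip":85},{"travel":[-0.8,-1,0],"rot":[0,0,0],"grip":85},{"travel":[-0.8,-1,0],"rot":[0,0,0],"grip":85}]' --newtons 40

```text
clock: 1.65
eef_pos: [0.4173, 0.3237, 0.2543]
eef_rot: [-0.033, 3.138, 0.006]
contact_force: [0.6, 0.7, 0.2]
grip_width: 0.997
```

Request:
apply_moves --commands '[{"travel":[-0.79,-1,0],"rot":[0,0,0],"grip":85},{"travel":[-0.79,-1,0],"rot":[0,0,0],"grip":85},{"travel":[-0.79,-1,0],"rot":[0,0,0],"grip":85},{"travel":[-0.79,-1,0],"rot":[0,0,0],"grip":85},{"travel":[-0.79,-1,0],"rot":[0,0,0],"grip":85},{"travel":[-0.79,-1,0],"rot":[0,0,0],"grip":85},{"travel":[-0.79,-1,0],"rot":[0,0,0],"grip":85},{"travel":[-0.79,-1,0],"rot":[0,0,0],"grip":85},{"travel":[-0.79,-1,0],"rot":[0,0,0],"grip":85},{"travel":[-0.79,-1,0],"rot":[0,0,0],"grip":85},{"travel":[-0.5,-0.7,0],"rot":[0,0,0],"grip":85},{"travel":[0,0,0],"rot":[0,0,0],"grip":85}]'

```text
clock: 2.85
eef_pos: [0.6873, -0.0117, 0.2561]
eef_rot: [-0.023, 3.133, 0.006]
contact_force: [0.1, -0.4, -0.7]
grip_width: 0.995
```

Request:
apply_moves --commands '[{"travel":[0.3,0.14,0.5],"rot":[0,0,0],"grip":85},{"travel":[0,0,1],"rot":[0,0,0],"grip":85},{"travel":[0,0,1],"rot":[0,0,0],"grip":85},{"travel":[0,0,1],"rot":[0,0,0],"grip":85},{"travel":[0,0,0.6],"rot":[0,0,0],"grip":85},{"travel":[0,0,0],"rot":[0,0,0],"grip":85}]'

```text
clock: 3.45
eef_pos: [0.6785, -0.0041, 0.1311]
eef_rot: [-0.024, 3.13, 0.008]
contact_force: [0.5, 0.0, -0.4]
grip_width: 0.995
```

```bash
python3 - <<'E'
from h import *
a=viewer.read_camera("side")[100:300,100:300];b=viewer.read_camera("top")[60:260,200:400]
cv2.imwrite("pics/app.png",cv2.resize(np.hstack([a,b])[...,::-1],None,fx=2,fy=2,interpolation=cv2.INTER_CUBIC));print(readout.read_state()["eef_pos"])
E
```

```text
[ 0.68041448 -0.00454089  0.13441707]
```

View pics/app.png

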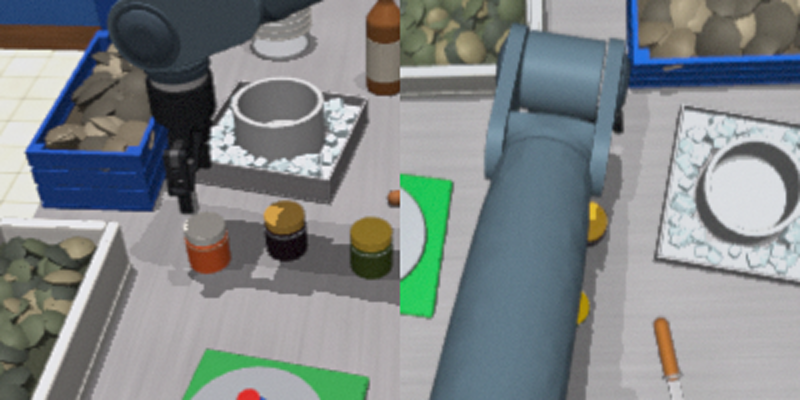

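The side view shows the fingers directly above the roe jar's cap (crop 207,230), with the other jars clear. I'll descend.

Request:
apply_moves --commands '[{"travel":[0.06,-0.1,1],"rot":[0,0,0],"grip":85},{"travel":[0,0,1],"rot":[0,0,0],"grip":85},{"travel":[0,0,0.7],"rot":[0,0,0],"grip":85},{"travel":[0,0,0.2],"rot":[0,0,0],"grip":85},{"travel":[0,0,0],"rot":[0,0,0],"grip":85}]'

```text
clock: 4.05
eef_pos: [0.688, -0.0071, 0.0578]
eef_rot: [-0.026, 3.105, 0.001]
contact_force: [1.3, 0.1, 0.5]
grip_width: 0.995
```

```bash
cat > st.py <<'E'
from h import *
from scipy.spatial.transform import Rotation as R
s=readout.read_state();print(s["clock"],s["eef_pos"].round(4),"q",s["joint_pos"].round(3),"F",s["contact_force"].round(2),"g",s["grip_width"]);print(R.from_rotvec(s["eef_rot"]).as_matrix().round(3))
E
python3 st.py
```

```text
4.05 [ 0.688  -0.0071  0.0578] q [-0.177  0.533  1.569  0.009  1.004 -1.77 ] F [1.31 0.07 0.49] g 0.9950179418738924
[[-0.999 -0.017  0.037]
 [-0.017  1.     0.001]
 [-0.037  0.    -0.999]]
```

Request:
apply_moves --commands '[{"travel":[0.3,0,0.2],"rot":[0,0.25,0],"grip":85},{"travel":[0,0,0.2],"rot":[0,0,0],"grip":85},{"travel":[0,0,0],"rot":[0,0,0],"grip":85}]'

```text
clock: 4.35
eef_pos: [0.6813, -0.0075, 0.0497]
eef_rot: [-0.027, 3.138, -0.002]
contact_force: [0.2, -0.9, -0.1]
grip_width: 0.993
```

```bash
python3 st.py
```

```text
4.35 [ 0.6813 -0.0075  0.0497] q [-1.770e-01  5.470e-01  1.566e+00 -1.000e-03  1.025e+00 -1.765e+00] F [ 0.22 -0.9  -0.07] g 0.9926325604357629
[[-1.    -0.017  0.003]
 [-0.017  1.    -0.001]
 [-0.003 -0.001 -1.   ]]
```

Level again. Small last descent, then close.

Request:
apply_moves --commands '[{"travel":[0.1,0,0.35],"rot":[0,0,0],"grip":85},{"travel":[0,0,0],"rot":[0,0,0],"grip":50},{"travel":[0,0,0],"rot":[0,0,0],"grip":50},{"travel":[0,0,0],"rot":[0,0,0],"grip":50},{"travel":[0,0,0],"rot":[0,0,0],"grip":50},{"travel":[0,0,0],"rot":[0,0,0],"grip":50}]' --newtons 40

```text
clock: 4.95
eef_pos: [0.6789, -0.0078, 0.0396]
eef_rot: [-0.027, 3.136, -0.002]
contact_force: [0.6, -0.7, -0.6]
grip_width: 0.638
```

```bash
python3 st.py
```

```text
4.95 [ 0.6789 -0.0078  0.0396] q [-0.178  0.556  1.575 -0.     1.005 -1.766] F [ 0.65 -0.73 -0.57] g 0.6375595135199764
[[-1.    -0.017  0.005]
 [-0.017  1.    -0.001]
 [-0.005 -0.001 -1.   ]]
```

Request:
apply_moves --commands '[{"travel":[0,0,-0.6],"rot":[0,0,0],"grip":50},{"travel":[0,0,-1],"rot":[0,0,0],"grip":50},{"travel":[0,0,-1],"rot":[0,0,0],"grip":50},{"travel":[0,0,-1],"rot":[0,0,0],"grip":50},{"travel":[0,0,-0.8],"rot":[0,0,0],"grip":50},{"travel":[0,0,-0.2],"rot":[0,0,0],"grip":50},{"travel":[0,0,0],"rot":[0,0,0],"grip":50}]'

```text
clock: 5.65
eef_pos: [0.6774, -0.0074, 0.1875]
eef_rot: [-0.027, 3.136, -0.002]
contact_force: [0.7, -0.3, -1.9]
grip_width: 0.637
```

```bash
python3 st.py
```

```text
5.65 [ 0.6774 -0.0074  0.1875] q [-1.780e-01  3.650e-01  1.534e+00 -1.000e-03  1.237e+00 -1.766e+00] F [ 0.74 -0.27 -1.87] g 0.6371658004666495
[[-1.    -0.017  0.005]
 [-0.017  1.    -0.001]
 [-0.005 -0.002 -1.   ]]
```

Request:
apply_moves --commands '[{"travel":[0.13,-0.4,0],"rot":[0,0,0],"grip":50},{"travel":[0.25,-0.9,0],"rot":[0,0,0],"grip":50},{"travel":[0.25,-0.9,0],"rot":[0,0,0],"grip":50},{"travel":[0.25,-0.9,0],"rot":[0,0,0],"grip":50},{"travel":[0.25,-0.9,0],"rot":[0,0,0],"grip":50},{"travel":[0.25,-0.9,0],"rot":[0,0,0],"grip":50},{"travel":[0.25,-0.9,0],"rot":[0,0,0],"grip":50},{"travel":[0.25,-0.9,0],"rot":[0,0,0],"grip":50},{"travel":[0.25,-0.9,0],"rot":[0,0,0],"grip":50},{"travel":[0.12,-0.4,0],"rot":[0,0,0],"grip":50},{"travel":[0,0,0],"rot":[0,0,0],"grip":50}]'

```text
clock: 6.75
eef_pos: [0.5987, -0.2602, 0.1667]
eef_rot: [0.025, -3.116, -0.017]
contact_force: [1.2, 1.4, -0.9]
grip_width: 0.634
```

```bash
python3 st.py
```

```text
6.75 [ 0.5987 -0.2602  0.1667] q [-0.581  0.35   1.594 -0.005  1.225 -2.166] F [ 1.23  1.37 -0.92] g 0.6341045812966358
[[-1.    -0.016 -0.026]
 [-0.016  1.     0.011]
 [ 0.025  0.011 -1.   ]]
```

Request:
apply_moves --commands '[{"travel":[-0.5,0.07,0],"rot":[0.07,-0.17,0],"grip":50},{"travel":[0,0,0],"rot":[0,0,0],"grip":50},{"travel":[0,0,0.5],"rot":[0,0,0],"grip":50},{"travel":[0,0,0],"rot":[0,0,0],"grip":50}]'

```text
clock: 7.15
eef_pos: [0.6151, -0.2536, 0.1482]
eef_rot: [-0.03, 3.141, 0.004]
contact_force: [-0.4, 0.6, -2.2]
grip_width: 0.64
```

```bash
python3 st.py; python3 - <<'E'
from h import *
a=viewer.read_camera("side")[60:210,150:350];b=viewer.read_camera("top")[60:210,300:500]
cv2.imwrite("pics/pot1.png",cv2.resize(np.hstack([a,b])[...,::-1],None,fx=2,fy=2,interpolation=cv2.INTER_CUBIC))
E
```

```text
7.15 [ 0.6151 -0.2536  0.1482] q [-5.620e-01  3.850e-01  1.585e+00  2.000e-03  1.173e+00 -2.153e+00] F [-0.37  0.61 -2.23] g 0.6401826643101198
[[-1.    -0.019  0.   ]
 [-0.019  1.     0.003]
 [-0.     0.003 -1.   ]]
```

View pics/pot1.png

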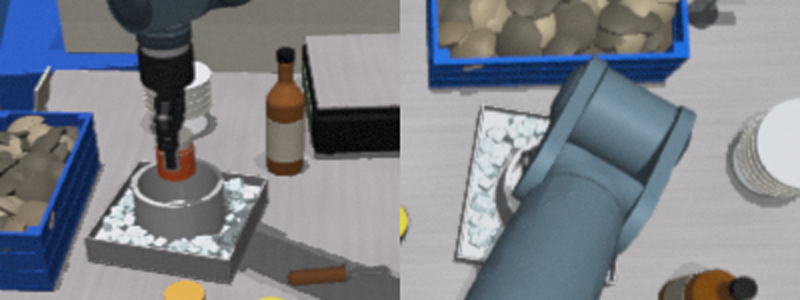

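The jar is held upright over the pot mouth (crop 175,165). Next I lower it.

Request:
apply_moves --commands '[{"travel":[0.03,-0.15,0.3],"rot":[0,0,0],"grip":50},{"travel":[0,0,0.6],"rot":[0,0,0],"grip":50},{"travel":[0,0,0.6],"rot":[0,0,0],"grip":50},{"travel":[0,0,0.5],"rot":[0,0,0],"grip":50},{"travel":[0,0,0.2],"rot":[0,0,0],"grip":50},{"travel":[0,0,0],"rot":[0,0,0],"grip":50}]'

```text
clock: 7.85
eef_pos: [0.6152, -0.2594, 0.0788]
eef_rot: [-0.029, 3.138, 0.001]
contact_force: [0.2, -0.7, -1.2]
grip_width: 0.636
```

```bash
python3 st.py
```

```text
7.85 [ 0.6152 -0.2594  0.0788] q [-0.569  0.478  1.602  0.003  1.059 -2.16 ] F [ 0.16 -0.75 -1.2 ] g 0.6362956780753692
[[-1.    -0.019  0.003]
 [-0.019  1.     0.001]
 [-0.003  0.001 -1.   ]]
```

Request:
apply_moves --commands '[{"travel":[0.03,0.03,0.3],"rot":[0,0,0],"grip":50},{"travel":[0,0,0.3],"rot":[0,0,0],"grip":50},{"travel":[0,0,0.15],"rot":[0,0,0],"grip":50},{"travel":[0,0,0.1],"rot":[0,0,0],"grip":50}]'

```text
clock: 8.25
eef_pos: [0.6185, -0.2589, 0.0608]
eef_rot: [-0.029, 3.132, -0.005]
contact_force: [-5.5, 5.5, 12.1]
grip_width: 0.637
```

```bash
python3 st.py
```

```text
8.25 [ 0.6185 -0.2589  0.0608] q [-0.566  0.506  1.601  0.003  1.024 -2.157] F [-5.48  5.5  12.12] g 0.6367788071101728
[[-1.    -0.019  0.01 ]
 [-0.019  1.    -0.003]
 [-0.01  -0.003 -1.   ]]
```

Request:
apply_moves --commands '[{"travel":[0,0,0],"rot":[0,0,0],"grip":50},{"travel":[0,0,0],"rot":[0,0,0],"grip":50}]'

```text
clock: 8.45
eef_pos: [0.6197, -0.2591, 0.0623]
eef_rot: [-0.03, 3.129, -0.008]
contact_force: [0.5, -0.7, -2.9]
grip_width: 0.637
```

```bash
python3 st.py; python3 - <<'E'
from h import *
a=viewer.read_camera("side")[90:210,170:300]
cv2.imwrite("pics/pot2.png",cv2.resize(a[...,::-1],None,fx=5,fy=5,interpolation=cv2.INTER_CUBIC))
E
```

```text
8.45 [ 0.6197 -0.2591  0.0623] q [-0.565  0.505  1.6    0.003  1.024 -2.157] F [ 0.51 -0.69 -2.95] g 0.6373034371377597
[[-1.    -0.019  0.013]
 [-0.019  1.    -0.005]
 [-0.013 -0.005 -1.   ]]
```

View pics/pot2.png

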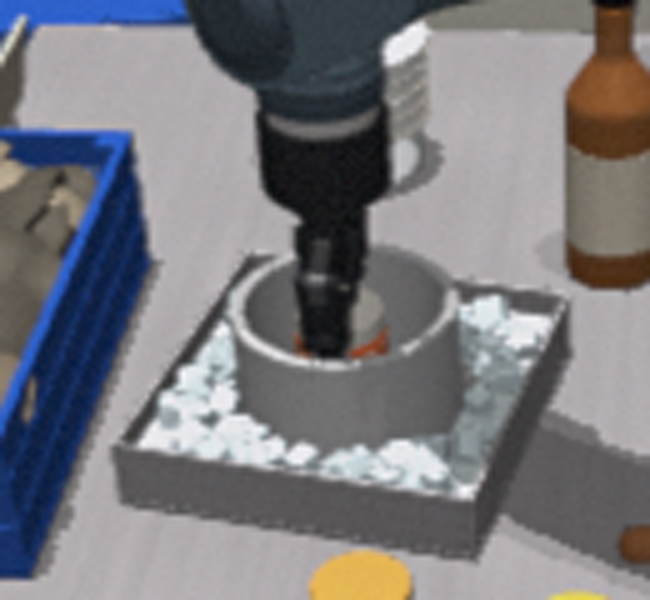

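Request:
apply_moves --commands '[{"travel":[0.17,0.03,0],"rot":[-0.03,0.09,0],"grip":50},{"travel":[0,0,0.15],"rot":[0,0,0],"grip":50}]'

```text
clock: 8.7
eef_pos: [0.6148, -0.2582, 0.0602]
eef_rot: [0.029, -3.139, -0.0]
contact_force: [-17.0, 17.8, 39.3]
grip_width: 0.633
```

Request:
apply_moves --commands '[{"travel":[0,0,0.15],"rot":[0,0,0],"grip":50}]'

```text
clock: 8.8
eef_pos: [0.6165, -0.2577, 0.0599]
eef_rot: [-0.029, 3.141, 0.0]
contact_force: [-8.0, 15.2, 26.2]
grip_width: 0.639
```

```bash
python3 st.py
```

```text
8.8 [ 0.6165 -0.2577  0.0599] q [-0.565  0.508  1.601  0.     1.033 -2.155] F [-7.99 15.22 26.23] g 0.6390429442651958
[[-1.    -0.018  0.   ]
 [-0.018  1.     0.   ]
 [-0.     0.    -1.   ]]
```

Request:
apply_moves --commands '[{"travel":[0.07,0,-0.05],"rot":[0,0,0],"grip":50},{"travel":[0,0,0],"rot":[0,0,0],"grip":50}]'

```text
clock: 9.0
eef_pos: [0.6148, -0.2576, 0.0626]
eef_rot: [-0.03, 3.14, -0.001]
contact_force: [-0.1, -0.8, -2.1]
grip_width: 0.636
```

```bash
python3 st.py; python3 - <<'E'
from h import *
for z in(.062,.076,.082): print(z,((proj("side",np.array([.6165-.027,-.258,z]))-[170,90])*5).round())
E
```

```text
9.0 [ 0.6148 -0.2576  0.0626] q [-0.567  0.5    1.606  0.     1.034 -2.156] F [-0.08 -0.78 -2.1 ] g 0.6362594295333267
[[-1.    -0.019  0.001]
 [-0.019  1.    -0.001]
 [-0.001 -0.001 -1.   ]]
0.062 [385. 341.]
0.076 [383. 321.]
0.082 [383. 313.]
```

The cap/body boundary at crop y≈338 puts the jar's underside at the pot floor. The 60 mm contact height is therefore the jar on the floor, after it slipped a few mm in the grip. I'll release it.

Request:
apply_moves --commands '[{"travel":[0,0,0.05],"rot":[0,0,0],"grip":50},{"travel":[0,0,0],"rot":[0,0,0],"grip":70},{"travel":[0,0,0],"rot":[0,0,0],"grip":70},{"travel":[0,0,0],"rot":[0,0,0],"grip":70},{"travel":[0,0,0],"rot":[0,0,0],"grip":70}]'

```text
clock: 9.5
eef_pos: [0.6149, -0.2575, 0.0607]
eef_rot: [-0.029, 3.141, 0.001]
contact_force: [-0.2, 1.8, 3.3]
grip_width: 0.823
```

```bash
python3 st.py
```

```text
9.5 [ 0.6149 -0.2575  0.0607] q [-5.670e-01  5.030e-01  1.606e+00  1.000e-03  1.032e+00 -2.156e+00] F [-0.16  1.82  3.3 ] g 0.8229168361480511
[[-1.    -0.018  0.001]
 [-0.018  1.     0.001]
 [-0.001  0.001 -1.   ]]
```

Request:
apply_moves --commands '[{"travel":[0,0,-0.3],"rot":[0,0,0],"grip":70},{"travel":[0,0,-0.6],"rot":[0,0,0],"grip":70},{"travel":[0,0,-0.8],"rot":[0,0,0],"grip":70},{"travel":[0,0,-1],"rot":[0,0,0],"grip":70},{"travel":[0,0,-1],"rot":[0,0,0],"grip":70},{"travel":[0,0,-1],"rot":[0,0,0],"grip":70},{"travel":[0,0,-0.5],"rot":[0,0,0],"grip":70}]'

```text
clock: 10.2
eef_pos: [0.6126, -0.2585, 0.224]
eef_rot: [0.026, -3.138, -0.002]
contact_force: [0.0, -0.6, 0.2]
grip_width: 0.821
```

```bash
python3 st.py
```

```text
10.2 [ 0.6126 -0.2585  0.224 ] q [-5.690e-01  3.060e-01  1.539e+00 -1.000e-03  1.300e+00 -2.156e+00] F [ 0.01 -0.57  0.22] g 0.8205970293946985
[[-1.    -0.017 -0.004]
 [-0.017  1.     0.001]
 [ 0.004  0.001 -1.   ]]
```

Request:
apply_moves --commands '[{"travel":[0.05,0.5,0],"rot":[0,0,0],"grip":50},{"travel":[0.06,1,0],"rot":[0,0,0],"grip":50},{"travel":[0.06,1,0],"rot":[0,0,0],"grip":50},{"travel":[0.06,1,0],"rot":[0,0,0],"grip":50},{"travel":[0.06,1,0],"rot":[0,0,0],"grip":50},{"travel":[0.06,1,0],"rot":[0,0,0],"grip":50},{"travel":[0.06,1,0],"rot":[0,0,0],"grip":50},{"travel":[0.06,1,0],"rot":[0,0,0],"grip":50},{"travel":[0.06,1,0],"rot":[0,0,0],"grip":50}]'

```text
clock: 11.1
eef_pos: [0.5847, 0.0095, 0.216]
eef_rot: [0.018, -3.126, -0.007]
contact_force: [0.1, -1.1, 0.0]
grip_width: 0.584
```

```bash
python3 st.py; python3 -c "
from cell import robot;print(vars(robot) if hasattr(robot,'__dict__') else dir(robot))"
```

```text
11.1 [0.5847 0.0095 0.216 ] q [-1.780e-01  1.390e-01  1.751e+00  1.000e-03  1.268e+00 -1.761e+00] F [ 0.1  -1.07  0.03] g 0.584207114086652
[[-1.    -0.012 -0.016]
 [-0.012  1.     0.004]
 [ 0.016  0.004 -1.   ]]
{}
```

Request:
apply_moves --commands '[{"travel":[0.03,1,0],"rot":[0.03,-0.1,0],"grip":50},{"travel":[0.03,1,0],"rot":[0,0,0],"grip":50},{"travel":[0.03,1,0],"rot":[0,0,0],"grip":50},{"travel":[0.03,1,0],"rot":[0,0,0],"grip":50},{"travel":[0.03,1,0],"rot":[0,0,0],"grip":50},{"travel":[0.03,1,0],"rot":[0,0,0],"grip":50},{"travel":[0.03,1,0],"rot":[0,0,0],"grip":50},{"travel":[0.03,1,0],"rot":[0,0,0],"grip":50},{"travel":[0.03,0.5,0],"rot":[0,0,0],"grip":50},{"travel":[0,0,0],"rot":[0,0,0],"grip":50}]'

```text
clock: 12.1
eef_pos: [0.5546, 0.2835, 0.1984]
eef_rot: [0.032, -3.112, 0.003]
contact_force: [-0.7, -0.2, 0.3]
grip_width: 0.583
```

```bash
python3 st.py;python3 - <<'E'
from h import *
im=viewer.read_camera("side")
a=im[100:220,170:300]; b=viewer.read_camera("top")[100:220,320:450]
cv2.imwrite("pics/jar2.png",cv2.resize(np.hstack([a,b])[...,::-1],None,fx=3,fy=3,interpolation=cv2.INTER_CUBIC))
E
```

```text
12.1 [0.5546 0.2835 0.1984] q [ 0.288  0.25   1.656  0.007  1.265 -1.305] F [-0.67 -0.2   0.32] g 0.5830382020826285
[[-0.999 -0.02  -0.03 ]
 [-0.02   1.    -0.002]
 [ 0.03  -0.002 -1.   ]]
```

View pics/jar2.png

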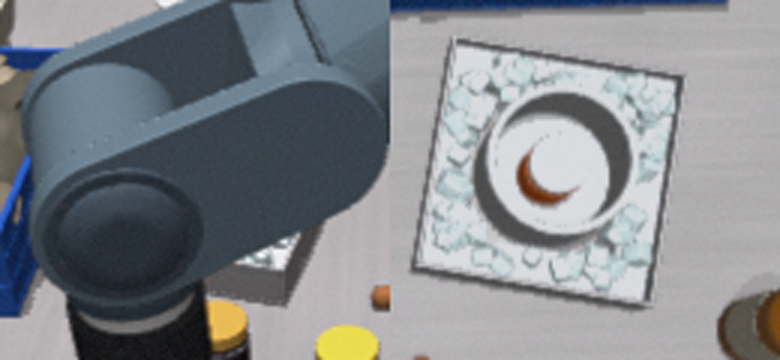

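The jar stands upright in the pot (cap at about (377,155) in the top view). Next I centre over the knob.

Request:
apply_moves --commands '[{"travel":[-0.6,-0.55,0],"rot":[0,-0.2,0],"grip":50},{"travel":[0,0,0.5],"rot":[0,0,0],"grip":50},{"travel":[0,0,0.8],"rot":[0,0,0],"grip":50},{"travel":[0,0,0.6],"rot":[0,0,0],"grip":50},{"travel":[0,0,0],"rot":[0,0,0],"grip":50}]'

```text
clock: 12.7
eef_pos: [0.5738, 0.2591, 0.1376]
eef_rot: [0.016, -3.14, 0.005]
contact_force: [-0.2, -0.5, 0.5]
grip_width: 0.583
```

```bash
python3 st.py; python3 -c "
from h import *
print(plane('top',(377.3,154.8),.076))"
```

```text
12.7 [0.5738 0.2591 0.1376] q [ 0.245  0.323  1.687 -0.003  1.133 -1.334] F [-0.2  -0.45  0.45] g 0.582825098545021
[[-1.    -0.01  -0.001]
 [-0.01   1.    -0.003]
 [ 0.001 -0.003 -1.   ]]
[ 0.6110258  -0.26128691  0.076     ]
```

Request:
apply_moves --commands '[{"travel":[0,0.26,0.4],"rot":[0,0,0],"grip":50},{"travel":[0,0,0.6],"rot":[0,0,0],"grip":50},{"travel":[0,0,0.4],"rot":[0,0,0],"grip":50},{"travel":[0,0,0],"rot":[0,0,0],"grip":50}]'

```text
clock: 13.1
eef_pos: [0.574, 0.2668, 0.094]
eef_rot: [0.012, -3.141, 0.004]
contact_force: [-0.7, 0.1, 0.3]
grip_width: 0.587
```

```bash
python3 st.py;python3 - <<'E'
from h import *
a=viewer.read_camera("side")[240:360,170:300]
cv2.imwrite("pics/knob.png",cv2.resize(a[...,::-1],None,fx=5,fy=5,interpolation=cv2.INTER_CUBIC))
E
```

```text
13.1 [0.574  0.2668 0.094 ] q [ 0.257  0.389  1.692 -0.003  1.061 -1.32 ] F [-0.68  0.09  0.32] g 0.5865146466520593
[[-1.    -0.008 -0.   ]
 [-0.008  1.    -0.002]
 [ 0.    -0.002 -1.   ]]
```

View pics/knob.png

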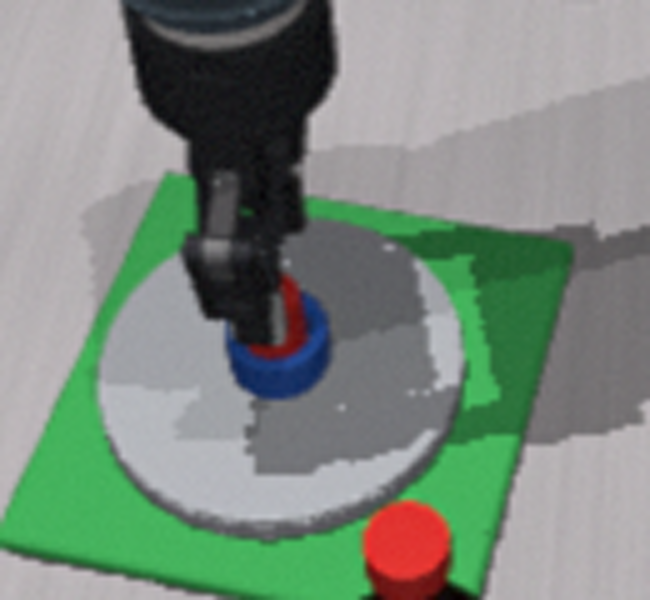

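The near fingertip is at about crop (262,345), beside the red knob and above the collar. I'll compute its height.

```bash
python3 - <<'E'
from h import *
for y in(.292,.300):
  for z in(.05,.06,.07,.08): print(y,z,((proj("side",np.array([.574,y,z]))-[170,240])*5).round())
E
```

```text
0.292 0.05 [263. 368.]
0.292 0.06 [261. 354.]
0.292 0.07 [258. 339.]
0.292 0.08 [256. 324.]
0.3 0.05 [260. 385.]
0.3 0.06 [257. 370.]
0.3 0.07 [255. 355.]
0.3 0.08 [252. 340.]
```

Request:
apply_moves --commands '[{"travel":[0,0,0.35],"rot":[0,0,0],"grip":50},{"travel":[0,0,0],"rot":[0,0,0],"grip":38},{"travel":[0,0,0],"rot":[0,0,0],"grip":20},{"travel":[0,0,0],"rot":[0,0,0],"grip":20},{"travel":[0,0,0],"rot":[0,0,0],"grip":20},{"travel":[0,0,0],"rot":[0,0,0],"grip":20}]' --newtons 60

```text
clock: 13.75
eef_pos: [0.5762, 0.2681, 0.0865]
eef_rot: [-0.012, 3.136, -0.0]
contact_force: [1.3, 0.5, -1.3]
grip_width: 0.249
```

```bash
python3 st.py
```

```text
13.75 [0.5762 0.2681 0.0865] q [ 0.258  0.402  1.691 -0.002  1.043 -1.32 ] F [ 1.27  0.49 -1.32] g 0.24918392655438742
[[-1.    -0.008  0.006]
 [-0.008  1.    -0.   ]
 [-0.006 -0.    -1.   ]]
```

Request:
apply_moves --commands '[{"travel":[0,0,0],"rot":[0,0,0],"grip":42},{"travel":[0,0,0],"rot":[0,0,0],"grip":42},{"travel":[0.08,0,0.2],"rot":[0,0.04,0],"grip":42},{"travel":[0,0,0.05],"rot":[0,0,0],"grip":36},{"travel":[0,0,0],"rot":[0,0,0],"grip":20},{"travel":[0,0,0],"rot":[0,0,0],"grip":20},{"travel":[0,0,0],"rot":[0,0,0],"grip":20},{"travel":[0,0,0],"rot":[0,0,0],"grip":20}]' --newtons 60

```text
clock: 14.55
eef_pos: [0.5742, 0.268, 0.0793]
eef_rot: [-0.012, 3.141, 0.0]
contact_force: [-0.5, 0.5, 0.2]
grip_width: 0.258
```

```bash
python3 st.py;python3 - <<'E'
from h import *
a=viewer.read_camera("side")[240:360,170:300]
cv2.imwrite("pics/knob2.png",cv2.resize(a[...,::-1],None,fx=5,fy=5,interpolation=cv2.INTER_CUBIC))
E
```

```text
14.55 [0.5742 0.268  0.0793] q [ 0.258  0.411  1.694 -0.     1.036 -1.32 ] F [-0.54  0.46  0.18] g 0.2583415232226216
[[-1.    -0.008  0.   ]
 [-0.008  1.     0.   ]
 [-0.     0.    -1.   ]]
```

View pics/knob2.png

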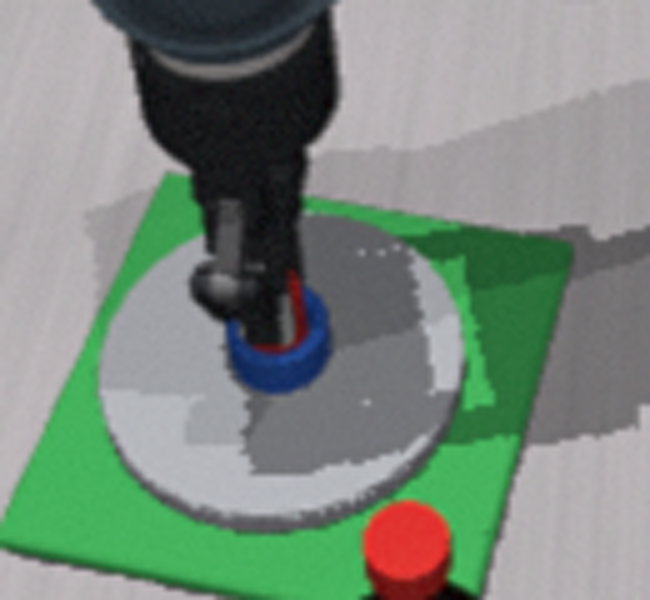

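The pads are gripping the red knob just above the blue collar. Next I lift gently.

Request:
apply_moves --commands '[{"travel":[0,0,-0.15],"rot":[0,0,0],"grip":20},{"travel":[0,0,-0.3],"rot":[0,0,0],"grip":20},{"travel":[0,0,-0.5],"rot":[0,0,0],"grip":20},{"travel":[0,0,-0.6],"rot":[0,0,0],"grip":20},{"travel":[0,0,-0.6],"rot":[0,0,0],"grip":20},{"travel":[0,0,-0.6],"rot":[0,0,0],"grip":20},{"travel":[0,0,-0.6],"rot":[0,0,0],"grip":20},{"travel":[0,0,-0.4],"rot":[0,0,0],"grip":20},{"travel":[0,0,-0.2],"rot":[0,0,0],"grip":20},{"travel":[0,0,0],"rot":[0,0,0],"grip":20}]'

```text
clock: 15.6
eef_pos: [0.5723, 0.2676, 0.2063]
eef_rot: [0.012, -3.14, 0.001]
contact_force: [0.2, -0.9, -3.3]
grip_width: 0.259
```

```bash
python3 st.py
```

```text
15.6 [0.5723 0.2676 0.2063] q [ 0.258  0.248  1.643 -0.     1.253 -1.32 ] F [ 0.23 -0.94 -3.31] g 0.25866435060345055
[[-1.    -0.008 -0.002]
 [-0.008  1.    -0.001]
 [ 0.002 -0.001 -1.   ]]
```

Request:
apply_moves --commands '[{"travel":[-0.02,-0.2,0],"rot":[0,0,0],"grip":20},{"travel":[-0.04,-0.4,0],"rot":[0,0,0],"grip":20},{"travel":[-0.05,-0.6,0],"rot":[0,0,0],"grip":20},{"travel":[-0.05,-0.7,0],"rot":[0,0,0],"grip":20},{"travel":[-0.05,-0.7,0],"rot":[0,0,0],"grip":20},{"travel":[-0.05,-0.7,0],"rot":[0,0,0],"grip":20},{"travel":[-0.05,-0.7,0],"rot":[0,0,0],"grip":20},{"travel":[-0.05,-0.7,0],"rot":[0,0,0],"grip":20},{"travel":[-0.05,-0.7,0],"rot":[0,0,0],"grip":20},{"travel":[-0.05,-0.7,0],"rot":[0,0,0],"grip":20},{"travel":[-0.05,-0.7,0],"rot":[0,0,0],"grip":20},{"travel":[-0.05,-0.7,0],"rot":[0,0,0],"grip":20}]'

```text
clock: 16.8
eef_pos: [0.5839, 0.026, 0.1934]
eef_rot: [0.011, -3.117, 0.007]
contact_force: [-0.1, 0.3, -2.6]
grip_width: 0.262
```

```bash
python3 st.py
```

```text
16.8 [0.5839 0.026  0.1934] q [-0.146  0.168  1.762 -0.009  1.236 -1.721] F [-0.07  0.34 -2.58] g 0.26150650316124796
[[-1.    -0.007 -0.025]
 [-0.007  1.    -0.004]
 [ 0.025 -0.004 -1.   ]]
```

Request:
apply_moves --commands '[{"travel":[-0.08,-0.7,-0.1],"rot":[0,-0.06,0],"grip":20},{"travel":[-0.08,-0.7,-0.1],"rot":[0,-0.06,0],"grip":20},{"travel":[-0.08,-0.7,-0.1],"rot":[0,-0.06,0],"grip":20},{"travel":[-0.08,-0.7,-0.1],"rot":[0,0,0],"grip":20},{"travel":[-0.08,-0.7,-0.1],"rot":[0,0,0],"grip":20},{"travel":[-0.08,-0.7,-0.1],"rot":[0,0,0],"grip":20},{"travel":[-0.08,-0.7,0],"rot":[0,0,0],"grip":20},{"travel":[-0.08,-0.7,0],"rot":[0,0,0],"grip":20},{"travel":[-0.08,-0.7,0],"rot":[0,0,0],"grip":20},{"travel":[-0.08,-0.7,0],"rot":[0,0,0],"grip":20},{"travel":[-0.08,-0.7,0],"rot":[0,0,0],"grip":20},{"travel":[-0.05,-0.5,0],"rot":[0,0,0],"grip":20}]'

```text
clock: 18.0
eef_pos: [0.6011, -0.2401, 0.1974]
eef_rot: [-0.003, -3.119, -0.003]
contact_force: [0.8, -0.7, -3.1]
grip_width: 0.262
```

```bash
python3 st.py
```

```text
18.0 [ 0.6011 -0.2401  0.1974] q [-0.551  0.302  1.595 -0.011  1.265 -2.117] F [ 0.81 -0.7  -3.12] g 0.2619305716241051
[[-1.     0.002 -0.022]
 [ 0.002  1.     0.002]
 [ 0.022  0.002 -1.   ]]
```

Request:
apply_moves --commands '[{"travel":[-0.25,-0.3,0],"rot":[0,-0.15,0],"grip":20},{"travel":[-0.15,-0.2,0],"rot":[0,0,0],"grip":20},{"travel":[0,0,0],"rot":[0,0,0],"grip":20},{"travel":[0,0,0.3],"rot":[0,0,0],"grip":20},{"travel":[0,0,0],"rot":[0,0,0],"grip":20}]'

```text
clock: 18.5
eef_pos: [0.6125, -0.2567, 0.1851]
eef_rot: [-0.006, -3.14, -0.007]
contact_force: [-0.6, 0.9, -3.1]
grip_width: 0.265
```

```bash
python3 st.py
```

```text
18.5 [ 0.6125 -0.2567  0.1851] q [-0.568  0.342  1.568  0.003  1.235 -2.137] F [-0.61  0.85 -3.09] g 0.2652799230347933
[[-1.     0.004 -0.001]
 [ 0.004  1.     0.005]
 [ 0.001  0.005 -1.   ]]
```

Request:
apply_moves --commands '[{"travel":[-0.05,-0.05,0.2],"rot":[0.03,0,0],"grip":20},{"travel":[0,0,0.3],"rot":[0,0,0],"grip":20},{"travel":[0,0,0],"rot":[0,0,0],"grip":20}]'

```text
clock: 18.8
eef_pos: [0.614, -0.2565, 0.1683]
eef_rot: [-0.002, -3.139, -0.001]
contact_force: [-0.3, -0.2, -3.6]
grip_width: 0.262
```

```bash
python3 st.py;python3 - <<'E'
from h import *
a=viewer.read_camera("side")[80:210,170:310]
cv2.imwrite("pics/low.png",cv2.resize(a[...,::-1],None,fx=4,fy=4,interpolation=cv2.INTER_CUBIC))
E
```

```text
18.8 [ 0.614  -0.2565  0.1683] q [-5.650e-01  3.630e-01  1.574e+00 -1.000e-03  1.207e+00 -2.134e+00] F [-0.26 -0.18 -3.58] g 0.2622422594312895
[[-1.     0.002 -0.002]
 [ 0.002  1.     0.001]
 [ 0.002  0.001 -1.   ]]
```

View pics/low.png

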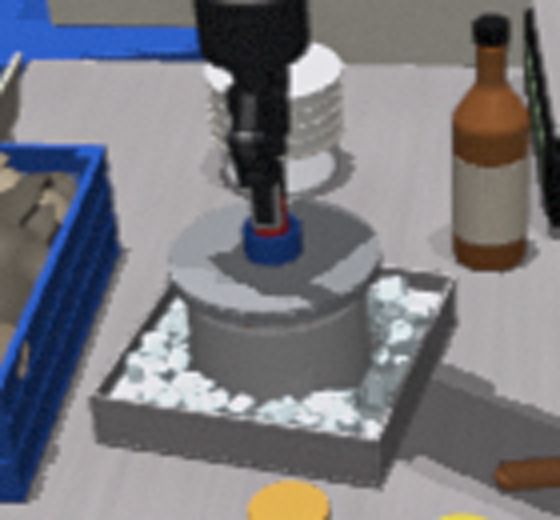

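The lids are nested and level over the pot (collar at crop 272,240), about 19 mm above home. I'll lower them gently.

Request:
apply_moves --commands '[{"travel":[0,-0.05,0.2],"rot":[0,0,0],"grip":20},{"travel":[0,0,0.2],"rot":[0,0,0],"grip":20},{"travel":[0,0,0.1],"rot":[0,0,0],"grip":20},{"travel":[0,0,0],"rot":[0,0,0],"grip":20}]'

```text
clock: 19.25
eef_pos: [0.6146, -0.2583, 0.1532]
eef_rot: [-0.002, -3.141, 0.001]
contact_force: [-0.3, 0.8, -2.7]
grip_width: 0.262
```

```bash
python3 st.py
```

```text
19.25 [ 0.6146 -0.2583  0.1532] q [-5.670e-01  3.820e-01  1.579e+00 -1.000e-03  1.181e+00 -2.137e+00] F [-0.25  0.75 -2.74] g 0.2620042891467851
[[-1.     0.001 -0.001]
 [ 0.001  1.    -0.   ]
 [ 0.001 -0.    -1.   ]]
```

Request:
apply_moves --commands '[{"travel":[0,0,0.1],"rot":[0,0,0],"grip":20},{"travel":[0,0,0.05],"rot":[0,0,0],"grip":20},{"travel":[0,0,0],"rot":[0,0,0],"grip":20}]'

```text
clock: 19.55
eef_pos: [0.6148, -0.2583, 0.1495]
eef_rot: [-0.002, -3.141, 0.0]
contact_force: [-1.1, 1.0, -3.8]
grip_width: 0.263
```

```bash
python3 st.py
```

```text
19.55 [ 0.6148 -0.2583  0.1495] q [-0.567  0.386  1.581 -0.     1.175 -2.136] F [-1.11  0.99 -3.83] g 0.2632592577948535
[[-1.     0.002 -0.001]
 [ 0.002  1.    -0.   ]
 [ 0.001 -0.    -1.   ]]
```

Request:
apply_moves --commands '[{"travel":[0,0,0.08],"rot":[0,0,0],"grip":20}]'

```text
clock: 19.65
eef_pos: [0.6149, -0.2584, 0.1492]
eef_rot: [-0.002, -3.141, 0.0]
contact_force: [-9.6, 5.0, 16.0]
grip_width: 0.261
```

Request:
apply_moves --commands '[{"travel":[0,0,0.05],"rot":[0,0,0],"grip":20}]'

```text
clock: 19.75
eef_pos: [0.6151, -0.2583, 0.1493]
eef_rot: [-0.002, -3.14, 0.0]
contact_force: [-3.6, 1.6, 2.2]
grip_width: 0.265
```

Contact is at z = 0.1493, as predicted for the lids being home. I'll release and open.

Request:
apply_moves --commands '[{"travel":[0,0,0],"rot":[0,0,0],"grip":30},{"travel":[0,0,0],"rot":[0,0,0],"grip":42},{"travel":[0,0,0],"rot":[0,0,0],"grip":42},{"travel":[0,0,0],"rot":[0,0,0],"grip":42},{"travel":[0,0,0],"rot":[0,0,0],"grip":42}]'

```text
clock: 20.25
eef_pos: [0.617, -0.2599, 0.152]
eef_rot: [0.002, 3.137, -0.007]
contact_force: [-0.1, -0.4, -0.9]
grip_width: 0.492
```

Request:
apply_moves --commands '[{"travel":[0,0,-0.3],"rot":[0,0,0],"grip":60},{"travel":[0,0,-0.6],"rot":[0,0,0],"grip":64},{"travel":[0,0,-0.3],"rot":[0,0,0],"grip":64},{"travel":[0,0,0],"rot":[0,0,0],"grip":64}]'

```text
clock: 20.65
eef_pos: [0.6169, -0.2599, 0.1901]
eef_rot: [0.002, 3.137, -0.007]
contact_force: [0.4, -0.4, 0.2]
grip_width: 0.749
```

```bash
python3 st.py;python3 - <<'E'
from h import *
a=viewer.read_camera("side")[80:210,170:310]
cv2.imwrite("pics/home.png",cv2.resize(a[...,::-1],None,fx=4,fy=4,interpolation=cv2.INTER_CUBIC))
E
```

```text
20.65 [ 0.6169 -0.2599  0.1901] q [-5.670e-01  3.440e-01  1.556e+00 -1.000e-03  1.235e+00 -2.136e+00] F [ 0.38 -0.38  0.16] g 0.7494938605098594
[[-1.     0.001  0.005]
 [ 0.001  1.    -0.005]
 [-0.005 -0.005 -1.   ]]
```

View pics/home.png

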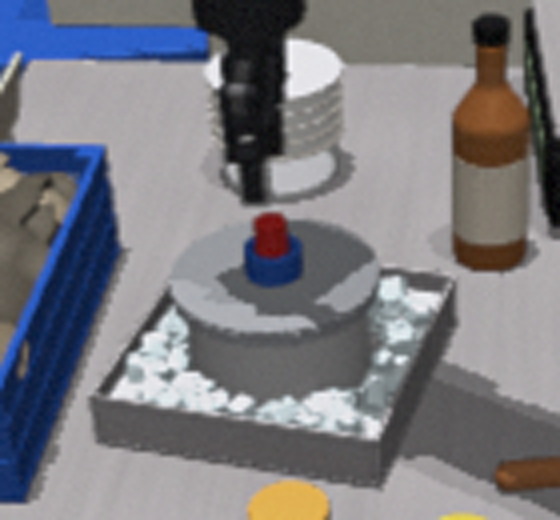

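The lids look seated and level (knob at crop 270,235, collar at 272,262). Next I go down to the collar.

Request:
apply_moves --commands '[{"travel":[0.09,0.05,0.2],"rot":[-0.03,0.03,0],"grip":66},{"travel":[0,0,0.6],"rot":[0,0,0],"grip":66},{"travel":[0,0,0.5],"rot":[0,0,0],"grip":66},{"travel":[0,0,0.3],"rot":[0,0,0],"grip":66},{"travel":[0,0,0],"rot":[0,0,0],"grip":66}]'

```text
clock: 21.2
eef_pos: [0.612, -0.257, 0.1355]
eef_rot: [-0.002, -3.137, -0.006]
contact_force: [-0.1, 0.5, -0.4]
grip_width: 0.77
```

```bash
python3 st.py;python3 - <<'E'
from h import *
h=hsv(viewer.read_camera("side")).astype(int)
b=((h[...,0]>105)&(h[...,0]<130)&(h[...,1]>150)).astype(np.uint8)*255
c=blobs(b,(225,125,255,160),1)[0];print(cv2.boundingRect(c))
for dx in(-.022,.022): print([proj("side",np.array([.6137+dx,-.258,z])).round(1) for z in(.120,.098)])
print(proj("side",np.array([.6137,-.258+.022,.098])).round(1))
E
```

```text
21.2 [ 0.612  -0.257   0.1355] q [-0.568  0.399  1.592  0.     1.156 -2.138] F [-0.12  0.55 -0.44] g 0.7698599429744127
[[-1.     0.001 -0.005]
 [ 0.001  1.     0.004]
 [ 0.005  0.004 -1.   ]]
(232, 140, 13, 11)
[array([245. , 141.6]), array([245.5, 148. ])]
[array([230.1, 141.2]), array([230.7, 147.6])]
[237.  151.9]
```

Request:
apply_moves --commands '[{"travel":[-0.07,-0.04,0.2],"rot":[0.02,-0.03,0],"grip":66},{"travel":[0,0,0.1],"rot":[0,0,0],"grip":66},{"travel":[0,0,0],"rot":[0,0,0],"grip":66}]'

```text
clock: 21.55
eef_pos: [0.6153, -0.259, 0.1277]
eef_rot: [0.002, 3.139, -0.002]
contact_force: [0.2, 0.4, -0.1]
grip_width: 0.772
```

```bash
python3 st.py
```

```text
21.55 [ 0.6153 -0.259   0.1277] q [-0.568  0.413  1.59   0.     1.136 -2.138] F [ 0.24  0.37 -0.13] g 0.7717522961312523
[[-1.     0.001  0.003]
 [ 0.001  1.    -0.001]
 [-0.003 -0.001 -1.   ]]
```

Request:
apply_moves --commands '[{"travel":[0,0.02,0.04],"rot":[0,0,0],"grip":52},{"travel":[0,0,0],"rot":[0,0,0],"grip":46},{"travel":[0,0,0],"rot":[0,0,0],"grip":40},{"travel":[0,0,0],"rot":[0,0,0],"grip":38},{"travel":[0,0,0],"rot":[0,0,0],"grip":38},{"travel":[0,0,0],"rot":[0,0,0],"grip":38}]' --newtons 40

```text
clock: 22.15
eef_pos: [0.616, -0.2587, 0.1278]
eef_rot: [0.002, 3.137, -0.004]
contact_force: [0.3, 0.2, 0.1]
grip_width: 0.49
```

```bash
python3 st.py
```

```text
22.15 [ 0.616  -0.2587  0.1278] q [-0.567  0.413  1.59   0.     1.134 -2.137] F [0.26 0.23 0.11] g 0.48961950446815306
[[-1.     0.001  0.005]
 [ 0.001  1.    -0.003]
 [-0.005 -0.003 -1.   ]]
```

Request:
apply_moves --commands '[{"travel":[0,0,-0.15],"rot":[0,0,0],"grip":38},{"travel":[0,0,-0.25],"rot":[0,0,0],"grip":38},{"travel":[0,0,-0.25],"rot":[0,0,0],"grip":38},{"travel":[0,0,0],"rot":[0,0,0],"grip":38}]'

```text
clock: 22.55
eef_pos: [0.6154, -0.2583, 0.1481]
eef_rot: [0.002, 3.138, -0.003]
contact_force: [-0.4, -0.1, -1.3]
grip_width: 0.49
```

```bash
python3 st.py
```

```text
22.55 [ 0.6154 -0.2583  0.1481] q [-0.567  0.387  1.582  0.     1.168 -2.137] F [-0.39 -0.12 -1.27] g 0.489529807064627
[[-1.     0.001  0.003]
 [ 0.001  1.    -0.002]
 [-0.003 -0.002 -1.   ]]
```

Weight 1.3 N is the outer lid alone, with negligible lateral force. I'll continue the lift.

Request:
apply_moves --commands '[{"travel":[0,0,-0.3],"rot":[0,0,0],"grip":38},{"travel":[0,0,-0.4],"rot":[0,0,0],"grip":38},{"travel":[0,0,-0.4],"rot":[0,0,0],"grip":38},{"travel":[0,0,-0.4],"rot":[0,0,0],"grip":38},{"travel":[0,0,-0.3],"rot":[0,0,0],"grip":38},{"travel":[0,0,-0.2],"rot":[0,0,0],"grip":38},{"travel":[0,0,0],"rot":[0,0,0],"grip":38},{"travel":[0,0,0],"rot":[0,0,0],"grip":38},{"travel":[0,0,0],"rot":[0,0,0],"grip":38},{"travel":[0,0,0],"rot":[0,0,0],"grip":38}]'

```text
clock: 23.55
eef_pos: [0.6152, -0.2582, 0.2145]
eef_rot: [0.002, 3.137, -0.004]
contact_force: [0.4, -0.6, -2.8]
grip_width: 0.496
```

```bash
python3 st.py;python3 - <<'E'
from h import *
a=viewer.read_camera("side")[70:200,170:310]
cv2.imwrite("pics/end.png",cv2.resize(a[...,::-1],None,fx=4,fy=4,interpolation=cv2.INTER_CUBIC))
s=readout.read_state();print(s["qd"].round(3))
E
```

```text
23.55 [ 0.6152 -0.2582  0.2145] q [-0.567  0.316  1.545  0.     1.276 -2.137] F [ 0.38 -0.56 -2.8 ] g 0.4958067748100898
[[-1.     0.001  0.004]
 [ 0.001  1.    -0.002]
 [-0.004 -0.002 -1.   ]]
[-0.001  0.001 -0.001  0.001  0.    -0.   ]
```

View pics/end.png

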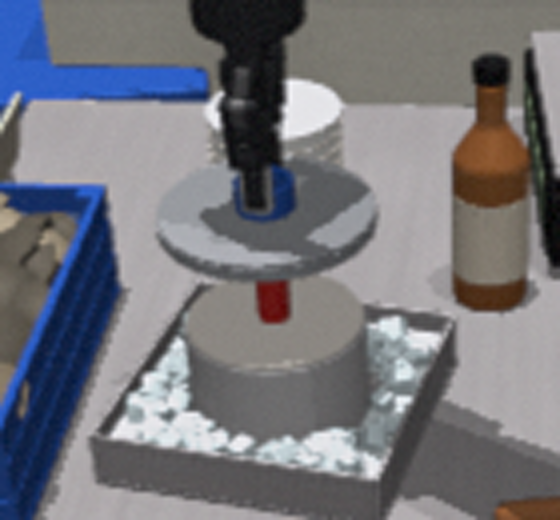

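The outer lid is held level, well clear of the red knob (crop 272,300). The inner lid is flush on the pot and the arm is still. I'm handing in.

```bash
python3 -c "
from cell import close_job;print(close_job())"
```

```text
the job is handed in; nothing more can be done
None
```

The roe pot job is done and handed in at about 23.6 s of the 56 s allowed; the hand-in reports no verdict.

**What I did**
- **Roe jar:** I stood it in the pot. Afterwards the top view put its cap about 4 mm from the pot's axis.
- **Both lids:** I brought them over nested by the red knob and lowered them until they touched at the height predicted for home. Then I let go.
- **Outer lid:** I lifted it off alone by the blue collar. It is held with its skirt edge at about 171 mm above the pot origin, against the 132 mm needed.

**Last checks**
- The final picture shows the outer lid level and clear of the knob, with the inner lid flush on the rim.
- Joint speeds were about zero.
- The other jars, the bottles, the knife and the lemon were not measured again at the end; where they showed in later pictures they looked unmoved.

**What disagreed**
- **Jar contact height:** The jar met the pot floor about 6–7 mm higher than I calculated. The force rose to about 39 N up and 46 N in all while I pressed it. I took this as the jar having slipped down in the grip and the force being the jar on the floor, so I eased off before releasing it.
- **Force after letting the jar go:** A reading of about 3 N remained once the fingers had opened. I did not find its cause.
- **Force while holding the outer lid:** The sensor read 1.3 N early in the lift and 2.8 N at the end, against about 1.6 N expected. I took the difference as sensor noise.

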